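Hang the tea caddy on its twin-pin stand

ROBOT

A 6-joint arm with a two-finger parallel gripper is mounted at the origin on the work surface. World frame = base frame: x ahead of the robot, y to its left, z up, the work surface at z = 0. Lengths are in m, angles in rad, forces in N, time in s.
With the tool pointing down it reaches from about 0.325 to 0.775 m from the base axis. Payload 5.5 kg.
Tool frame: the origin (TCP) lies on the centre line of the jaws, within the pads' length; the fingertips stand 17 mm ahead of it and the grasp point (between the pads) lies 2 mm behind it; z points along the fingers, y is the direction in which the jaws open and shut (so a half turn about z gives the same grasp; the last joint's range is limited). The gripper opens to 85 mm and grips with 20 to 120 N. Pads are 22 mm wide; open, the fingers measure 114 mm over their backs; the gripper's body (76 mm by 85 mm) begins 54 mm behind the grasp point. The pads swing forward as they close: fully open they stand 13 mm farther back than shut.
Start: joints at [-0.057, 0.091, 1.231, -0, 1.82, -0.057], TCP at [0.6, -0, 0.248] pointing down, gripper open.
Joint ranges: [-2.87, 2.87], [-0.86, 2.18], [0.17, 2.46], [-1.51, 4.65], [0.06, 2.69], [-2.65, 2.65]. Speed limits (rad/s): [2.57, 2.57, 3.01, 3.14, 3.14, 3.14].

INTERFACE

Orientations are given as a rotation vector (axis times angle).
In Python, from station import robot, imaging, job gives the robot as it stands.
- The arm moves only by the tool servo_tool, never from a script. Its argument "deltas" is a list of rows, each an object of numbers: "tx", "ty", "tz": the shift along the world's x, y, z in cm; "yaw": the turn about the world's z in degrees; "jaw": the finger opening in cm, from 0 to 8.54. A call has exactly 10 rows; each row shifts and turns the commanded pose from where the row before left it; what a row does not reach is not made up. A row lasts 1/12 s, in which the tool goes at most 41.7 mm and 7.16 degrees, less where a joint would pass 70% of its speed; a pose out of reach is approached as far as the arm can. A call with a gripper value outside its range is refused whole. The fingers move at their own pace and stop on an object; the grip force is fixed at half the most. Time passes only in rows, so rows that do not move let the fingers close, or fill a call up. It gives the time, the measured TCP pose, the force and the opening at its end, in the units of the state.
- robot.state(): the state, without advancing time (a new reading comes with each control period).
- imaging.camera(name): name is "scene" or "side" or "wrist"; returns (picture, depth): 384x512x3 uint8, red, green, blue; 384x512 float32, m along the optical axis (not along the pixel's ray), 0 where there is no reading.
- imaging.camera_info(name): a dict with "camera_matrix" (3x3 intrinsics, pixels), "R" (3x3) and "t" (3): a world point X has camera coordinates R X + t. Camera axes: x right, y down, z forward; pixel columns grow to the right and rows downward; lengths in m; the calibration is good to about 2 mm. A picture is of the moment at which its call begins: read the wrist's pose just before it. camera_info takes no time and is no camera call; for the wrist camera it gives the pose at the moment of the call.
- job.job_done(): hands the job in, once; it reports no verdict.
Trained networks look in the newest picture that a camera, given by its name, has taken for a name from the list of things; names that differ only in an ending like _2 or _b are one class to them, and where a whole thing is asked for, a point or a joint stands for the part that bears it (a point fixed in the world has none). Each returns a list of dicts, best first, with "confidence" (0 to 1); they miss things now and then, are a little off and sometimes report something else, mostly with a low value. They report only what shows in the picture. A call takes as long as a camera call. They do not tell look-alikes from the thing itself.
- imaging.look_for(camera, label): "box" ([left, top, right, bottom] in pixels, round what is visible of it).
- imaging.mark_of(camera, label): "uv" ([column, row] in pixels: a listed point, or the origin of a listed thing).
The state is a dict: "time_s": time; "q": joint angles; "qvel": joint speeds; "joint_efforts": joint torques, N m; "eef_pos": TCP position; "ee_rot": TCP orientation; "contact_force": force on the tool from outside, world axes, zero at the start; "ft_torque": the same for the moment, N m; "gripper_width": finger opening in m.
Only numpy, scipy, OpenCV 4.12 (cv2) and the standard library are available. Lean on these libraries where they do the work, as an engineer would, in place of code of your own. Each camera call takes 0.05 s, during which the arm holds its last target.

TASK

Pick up the navy-blue tea caddy with the green wallets by its steel carrying bar and hang it on the dark wooden stand: both brass pins up through the two holes of its ears, the ears resting fully down on the stand, the caddy let go. Lower it on rather than dropping it, and leave the white sugar caddy where it stands.

Things in the scene. Friction and masses are not known exactly. Their poses are not given: they have to be found in the camera images.
- tea_caddy: Navy-blue caddy to hang, teal wallets in it, 0.17 to 0.35 kg. Origin: centre of the underside; z up. Open box 50 (x) x 64 (y) x 60 mm high; at each y end a flat ear, 6 mm thick, 50 wide, reaching y = 90 mm, underside 54 mm above the origin, with one through hole 32 mm wide centred at x = 0, y = +/-65 mm. Same either way round.
- tea_caddy_bar (a point): Centre of the tea caddy's steel carrying bar, 110 mm above the caddy's origin; axes as the caddy's. The bar is 12 (x) x 64 (y) x 12 mm high and spans the box along y on two end posts; below its centre there is 30 mm of free height for fingertips on both x sides.
- sugar_caddy: Plain white caddy with cream wallets, same shape, sizes and axes as the blue one. It stays standing where it is on the counter.
- stand: Dark wooden stand, fixed. Origin: centre of its underside; z up. Base 100 (x) x 200 (y) x 12 mm; two posts at x = 0, y = +/-65 mm, each with a pale metal seat 60 (x) x 36 (y) mm, top at 95 mm, and on it an upright pointed brass pin 8 mm thick, tip at 123 mm. The caddy's box hangs in the open gap (94 mm) between the seats, its ears on them, its origin 41 mm above the stand's. Same either way round.
Not all that is in view belongs to the job. Leave any pink look-alike of the tea_caddy alone.

How it is judged:
By the outcome, as a careful person would: the job done as asked, in the order asked, and still so for the second after the job is handed in, with the robot touching nothing.
It also fails if it takes over 35 s, if anything falls off the work surface, if the arm or the gripper's body presses on something with over 40 N, if the wrist force passes 120 N, or if a joint passes its speed limit or range.

## Working session

There is one attempt and no reset: what is moved stays moved. The work goes in short steps, Python scripts to look and compute and a tool call to move; the robot and the scene stay as the last step left them, time stands still between calls to the robot, and variables do not carry over. Pictures are saved under pics/ and viewed, and the job is handed in when it is done.

Besides the shell and the picture viewer there is one more tool, called after ">>>" in YAML: its name, and indented under it one key for each argument. servo_tool: Moves the arm, as the interface text tells. Its arguments: {"type":"object","properties":{"deltas":{"type":"array","items":{"type":"object","properties":{"tx":{"type":"number"},"ty":{"type":"number"},"tz":{"type":"number"},"yaw":{"type":"number"},"jaw":{"type":"number"}}}}},"required":["deltas"]}

```bash
mkdir -p pics; cat > h.py <<'E'
from station import robot, imaging, job
import numpy as np, cv2
def snap(n,f):
    ci=imaging.camera_info(n); p,d=imaging.camera(n)
    cv2.imwrite('pics/'+f+'.png',p[:,:,::-1]); np.savez('pics/'+f+'.npz',p=p,d=d,K=ci['camera_matrix'],R=ci['R'],t=ci['t']); return p,d,ci
def cloud(d,ci):
    K=np.array(ci['camera_matrix']);R=np.array(ci['R']);t=np.array(ci['t'])
    v,u=np.mgrid[:d.shape[0],:d.shape[1]]
    c=np.stack([(u-K[0,2])*d/K[0,0],(v-K[1,2])*d/K[1,1],d],-1)
    w=(c-t)@R; w[d==0]=np.nan; return w
E
python3 - <<'E'
from h import *
s=robot.state();print(s['time_s'],s['eef_pos'],s['ee_rot'],s['contact_force'],s['gripper_width'])
a=[snap(n,n+'0') for n in('scene','side')]
cv2.imwrite('pics/a.png',cv2.resize(np.vstack([x[0] for x in a])[:,:,::-1],None,fx=.78,fy=.78))
for n in ('scene',):
  for l in('tea_caddy','stand','tea_caddy_bar'):print(n,l,imaging.mark_of(n,l))
print(robot.state()['time_s'])
E
```

```text
0.0 [5.99744242e-01 1.27322506e-05 2.47130781e-01] [-2.22041128e+00 -2.22036249e+00  2.09426520e-03] [-0.39193955 -0.18043245 -0.10068427] 0.08564065458592922
scene tea_caddy [{'uv': [311.0, 204.9], 'confidence': 0.79}, {'uv': [230.9, 175.0], 'confidence': 0.68}, {'uv': [412.5, 270.5], 'confidence': 0.65}]
scene stand [{'uv': [218.3, 258.0], 'confidence': 0.67}]
scene tea_caddy_bar [{'uv': [432.6, 232.3], 'confidence': 0.64}, {'uv': [314.5, 169.3], 'confidence': 0.58}, {'uv': [234.8, 142.0], 'confidence': 0.57}]
0.25
```

View pics/a.png

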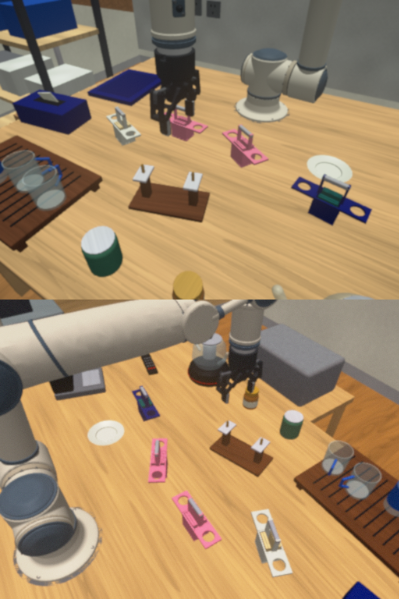

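The stacked image shows the navy caddy at scene pixel ~(425,255) and the stand at ~(218,255). The pink look-alikes are at ~(230,160) and ~(315,190), and the white caddy is at ~(160,160). Next I'll localise the caddy and stand using depth.

```bash
python3 - <<'E'
from h import *
for n,bc,bs in(('scene',(360,210,490,300),(155,200,285,290)),('side',(160,100,215,160),(265,145,360,225))):
    z=np.load(f'pics/{n}0.npz');ci=dict(camera_matrix=z['K'],R=z['R'],t=z['t']);p=z['p'];w=cloud(z['d'],ci)
    cv2.imwrite(f'pics/c_{n}.png',np.hstack([cv2.resize(p[b[1]:b[3],b[0]:b[2],::-1],(400,300)) for b in(bc,bs)]))
    def sel(b):
        W=w[b[1]:b[3],b[0]:b[2]].reshape(-1,3);P=p[b[1]:b[3],b[0]:b[2]].reshape(-1,3).astype(int);k=~np.isnan(W[:,0]);return W[k],P[k]
    W,P=sel(bc)
    print(n,'table z',np.median(W[:,2]))
    k=(W[:,2]>.046)&(W[:,2]<.068)&(P[:,2]>P[:,0]+30)&(P[:,2]>P[:,1]+30)
    q=W[k]; r=cv2.minAreaRect((q[:,:2]*1000).astype(np.float32)); print('ear',k.sum(),q.mean(0),r,np.median(q[:,2]))
    k=(W[:,2]>.098)&(W[:,2]<.13);q=W[k];print('bar',k.sum(),q.mean(0) if k.any() else 0, cv2.minAreaRect((q[:,:2]*1000).astype(np.float32)),np.percentile(q[:,2],[10,50,95]))
    W,P=sel(bs)
    k=(W[:,2]>.085)&(W[:,2]<.102);q=W[k].astype(np.float32)
    _,lab,c=cv2.kmeans(q[:,:2].copy(),2,None,(3,50,1e-6),5,0);print('seats',k.sum(),c,np.median(q[:,2]))
    for i in(0,1):
        print(cv2.minAreaRect(q[lab[:,0]==i][:,:2]*1000))
    k=(W[:,2]>.103)&(W[:,2]<.13);q=W[k].astype(np.float32);print('pins',q.round(3)[::3])
    k=(W[:,2]>.006)&(W[:,2]<.02);q=W[k];print('base',k.sum(),cv2.minAreaRect((q[:,:2]*1000).astype(np.float32)))
E
```

```text
scene table z 0.0021208921558735485
ear 862 [0.4549588  0.34844995 0.06140223] ((451.06805419921875, 339.03887939453125), (177.00494384765625, 53.82575988769531), 82.25665283203125) 0.061436482936876355
bar 330 [0.45334912 0.3392722  0.11357449] ((450.120849609375, 338.9463806152344), (63.4287109375, 14.644205093383789), 81.09835052490234) [0.106899   0.1153017  0.11834356]
seats 797 [[ 0.6069701   0.03890625]
 [ 0.6460383  -0.08355524]] 0.09600773
((602.21630859375, 36.27376174926758), (61.65453338623047, 35.894325256347656), 17.813583374023438)
((641.2676391601562, -87.37680053710938), (61.002803802490234, 35.64358139038086), 17.220365524291992)
pins [[ 0.64  -0.09   0.122]
 [ 0.641 -0.086  0.122]
 [ 0.642 -0.086  0.12 ]
 [ 0.645 -0.086  0.12 ]
 [ 0.646 -0.088  0.118]
 [ 0.64  -0.086  0.115]
 [ 0.644 -0.088  0.113]
 [ 0.641 -0.083  0.113]
 [ 0.642 -0.085  0.111]
 [ 0.643 -0.087  0.109]
 [ 0.645 -0.088  0.107]
 [ 0.64  -0.085  0.104]
 [ 0.643 -0.085  0.104]
 [ 0.602  0.035  0.122]
 [ 0.603  0.036  0.121]
 [ 0.604  0.035  0.119]
 [ 0.602  0.04   0.119]
 [ 0.604  0.039  0.118]
 [ 0.60
[... 663 characters left out ...]
[ 0.6338348  -0.09358133]
 [ 0.5949252   0.02946748]] 0.09298554
((637.9888305664062, -90.70649719238281), (62.626834869384766, 35.915367126464844), 17.770524978637695)
((598.5390014648438, 33.030784606933594), (62.211463928222656, 37.32867431640625), 17.834211349487305)
pins [[ 0.598  0.033  0.121]
 [ 0.602  0.033  0.116]
 [ 0.599  0.029  0.117]
 [ 0.6    0.031  0.112]
 [ 0.601  0.032  0.107]
 [ 0.6    0.029  0.106]
 [ 0.638 -0.087  0.117]
 [ 0.636 -0.089  0.116]
 [ 0.637 -0.086  0.109]
 [ 0.637 -0.095  0.117]
 [ 0.637 -0.093  0.111]
 [ 0.634 -0.093  0.11 ]
 [ 0.637 -0.091  0.103]]
base 1789 ((680.3250732421875, -7.81304931640625), (235.42408752441406, 200.62208557128906), 18.6522159576416)
```

View pics/c_scene.png

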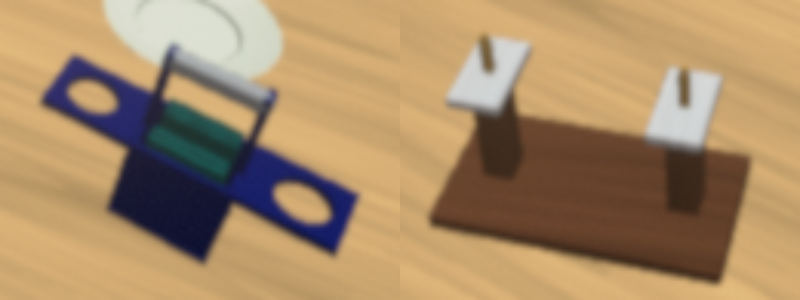

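View pics/c_side.png

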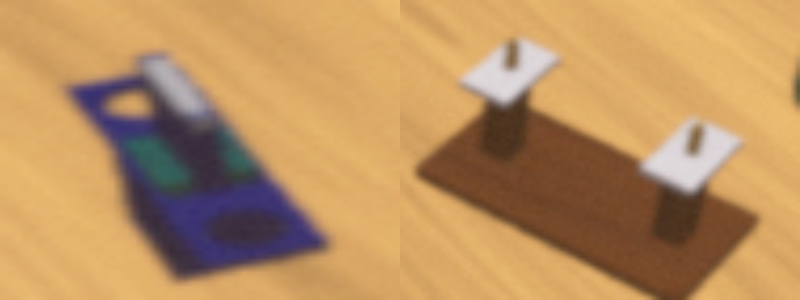

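Caddy is at about (0.4485, 0.338) with its long axis at 82.4°. The stand is at about (0.620, -0.027) with its long axis at 107.6°. I'll move above the caddy and check with the wrist camera.

>>> servo_tool:
  deltas:
    - {"tx": -0.8,"ty": 1.8,"yaw": -0.8,"jaw": 8.5}
    - {"tx": -1.5,"ty": 3.4,"yaw": -0.8}
    - {"tx": -1.7,"ty": 3.7,"yaw": -0.8}
    - {"tx": -1.7,"ty": 3.7,"yaw": -0.8}
    - {"tx": -1.7,"ty": 3.7,"yaw": -0.8}
    - {"tx": -1.7,"ty": 3.7,"yaw": -0.8}
    - {"tx": -1.7,"ty": 3.7,"yaw": -0.8}
    - {"tx": -1.7,"ty": 3.7,"yaw": -0.8}
    - {"tx": -1.5,"ty": 3.7,"yaw": -0.8}
    - {"tx": -1.0,"ty": 2.4,"yaw": -0.4}

```text
invalid input at $.deltas[0]: expected keys tx, ty, tz, yaw, jaw
```

```bash
python3 - <<'E'
from h import *
from scipy.spatial.transform import Rotation as Ro
s=robot.state();print(s['time_s'],s['eef_pos'],Ro.from_rotvec(s['ee_rot']).as_matrix().round(3).tolist(),s['contact_force'],np.abs(s['qvel']).max())
p,d,ci=snap('wrist','wrist1')
w=cloud(d,ci);W=w.reshape(-1,3);P=p.reshape(-1,3).astype(int);k=~np.isnan(W[:,0]);W=W[k];P=P[k]
near=np.hypot(W[:,0]-.4485,W[:,1]-.338)<.11
k=near&(W[:,2]>.046)&(W[:,2]<.07)&(P[:,2]>P[:,0]+30);q=W[k];print('ear',k.sum(),cv2.minAreaRect((q[:,:2]*1000).astype(np.float32)),np.median(q[:,2]))
k=near&(W[:,2]>.105)&(W[:,2]<.125);q=W[k];print('bar',k.sum(),cv2.minAreaRect((q[:,:2]*1000).astype(np.float32)),np.median(q[:,2]) if k.any() else 0)
E
```

```text
0.25 [5.99879908e-01 1.45939421e-05 2.47675540e-01] [[0.0, 1.0, -0.001], [1.0, -0.0, 0.0], [0.0, -0.001, -1.0]] [ 0.140466    0.05248056 -1.06874661] 0.0036382982590545806
ear 0 ((0.0, 0.0), (0.0, 0.0), 0.0) nan
bar 0 ((0.0, 0.0), (0.0, 0.0), 0.0) 0
  return _methods._mean(a, axis=axis, dtype=dtype,
  ret = ret.dtype.type(ret / rcount)
```

View pics/wrist1.png

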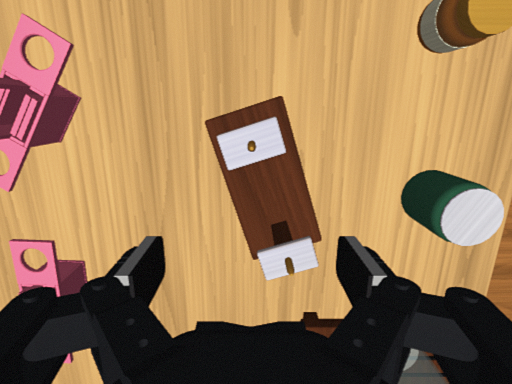

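The move was refused because every row needs all five keys. The wrist picture from the start pose does show the stand, with seats at (252,143) and (288,258), so I'll measure those as well.

>>> servo_tool:
  deltas:
    - {"tx": -0.8,"ty": 1.8,"tz": 0,"yaw": -0.8,"jaw": 8.5}
    - {"tx": -1.5,"ty": 3.4,"tz": 0,"yaw": -0.8,"jaw": 8.5}
    - {"tx": -1.7,"ty": 3.7,"tz": 0,"yaw": -0.8,"jaw": 8.5}
    - {"tx": -1.7,"ty": 3.7,"tz": 0,"yaw": -0.8,"jaw": 8.5}
    - {"tx": -1.7,"ty": 3.7,"tz": 0,"yaw": -0.8,"jaw": 8.5}
    - {"tx": -1.7,"ty": 3.7,"tz": 0,"yaw": -0.8,"jaw": 8.5}
    - {"tx": -1.7,"ty": 3.7,"tz": 0,"yaw": -0.8,"jaw": 8.5}
    - {"tx": -1.7,"ty": 3.7,"tz": 0,"yaw": -0.8,"jaw": 8.5}
    - {"tx": -1.5,"ty": 3.7,"tz": 0,"yaw": -0.8,"jaw": 8.5}
    - {"tx": -1.0,"ty": 2.4,"tz": 0,"yaw": -0.4,"jaw": 8.5}

```text
time_s: 1.13
eef_pos: [0.448, 0.338, 0.2483]
ee_rot: [-2.361, -2.071, -0.001]
contact_force: [-0.2, -0.6, 0.4]
gripper_width: 0.0852
```

```bash
cp pics/wrist1.npz pics/wrist_st.npz; cat > m.py <<'E'
from h import *
from scipy.spatial.transform import Rotation as Ro
import sys
s=robot.state();print(s['time_s'],s['eef_pos'],Ro.from_rotvec(s['ee_rot']).as_matrix().round(3).tolist(),s['contact_force'],np.abs(s['qvel']).max())
p,d,ci=snap('wrist',sys.argv[1])
w=cloud(d,ci);W=w.reshape(-1,3);P=p.reshape(-1,3).astype(int);k=~np.isnan(W[:,0]);W=W[k];P=P[k]
near=np.hypot(W[:,0]-.4485,W[:,1]-.338)<.12
k=near&(W[:,2]>.046)&(W[:,2]<.07)&(P[:,2]>P[:,0]+30);q=W[k];print('ear',k.sum(),cv2.minAreaRect((q[:,:2]*1000).astype(np.float32)),np.median(q[:,2]))
k=near&(W[:,2]>.105)&(W[:,2]<.125);q=W[k];print('bar',k.sum(),cv2.minAreaRect((q[:,:2]*1000).astype(np.float32)),np.median(q[:,2]))
E
python3 m.py wrist2
python3 - <<'E'
from h import *
z=np.load('pics/wrist_st.npz');ci=dict(camera_matrix=z['K'],R=z['R'],t=z['t']);W=cloud(z['d'],ci)[90:285,200:330].reshape(-1,3);W=W[~np.isnan(W[:,0])]
q=W[(W[:,2]>.085)&(W[:,2]<.102)].astype(np.float32);_,l,c=cv2.kmeans(q[:,:2].copy(),2,None,(3,50,1e-6),5,0)
for i in(0,1):print(cv2.minAreaRect(q[l[:,0]==i][:,:2]*1000))
print(np.median(q[:,2]));q=W[(W[:,2]>.108)&(W[:,2]<.13)];print(q.round(3)[::4])
E
```

```text
1.1333 [0.44802826 0.33798134 0.24832759] [[0.131, 0.991, -0.0], [0.991, -0.131, 0.001], [0.001, -0.001, -1.0]] [-0.24773025 -0.58204461  0.44079049] 0.5871947566635781
ear 4696 ((448.94287109375, 338.4268798828125), (179.6234130859375, 48.92469787597656), 81.32522583007812) 0.060254944145630526
bar 864 ((449.2583312988281, 338.91839599609375), (62.93152618408203, 11.99325180053711), 81.25927734375) 0.11577562236205971
((601.0866088867188, 35.34662628173828), (60.07067108154297, 36.172210693359375), 17.623960494995117)
((640.6466674804688, -88.16268157958984), (59.995697021484375, 36.63470458984375), 17.175151824951172)
0.09492502
[[ 0.6    0.039  0.108]
 [ 0.599  0.038  0.111]
 [ 0.602  0.039  0.117]
 [ 0.6    0.038  0.117]
 [ 0.603  0.038  0.117]
 [ 0.6    0.038  0.119]
 [ 0.603  0.038  0.119]
 [ 0.6    0.037  0.121]
 [ 0.603  0.037  0.121]
 [ 0.6    0.036  0.123]
 [ 0.603  0.036  0.121]
 [ 0.6    0.036  0.123]
 [ 0.603  0.035  0.121]
 [ 0.6    0.035  0.124]
 [ 0.603  0.034  0.121]
 [ 0.601  0.034  0.122]
 [ 0.604  0.033  0.116]
 [ 0.602  0.032  0.118]
 [ 0.641 -0.085  0.11 ]
 [ 0.639 -0.085  0.112]
 [ 0.644 -0.086  0.109]
 [ 0.639 -0.086  0.112]
 [ 0.643 -0.086  0.112]
 [ 0.639 -0.085  0.115]
 [ 0.643 -0.086  0.114]
 [ 0.64  -0.086  0.116]
 [ 0.644 -0.087  0.113]
 [ 0.639 -0.085  0.118]
 [ 0.644 -0.087  0.116]
 [ 0.639 -0.086  0.118]
 [ 0.644 -0.087  0.117]
 [ 0.639 -0.087  0.12 ]
 [ 0.644 -0.087  0.118]
 [ 0.64  -0.087  0.121]
 [ 0.638 -0.09   0.117]
 [ 0.641 -0.087  0.123]
 [ 0.64  -0.088  0.122]
 [ 0.64  -0.089  0.123]]
```

View pics/wrist2.png

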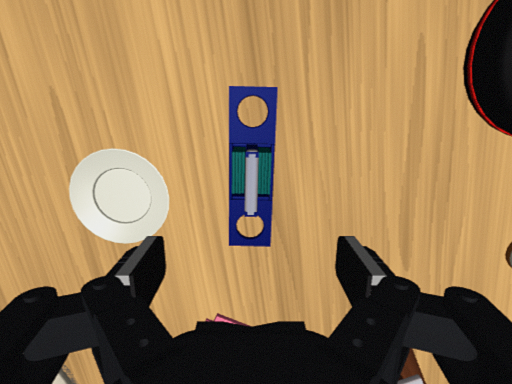

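The wrist view shows the caddy upright at (252,165). It measures (0.449, 0.3385), 81.3°. The stand measures (0.621, -0.026), 107.4°. Descending now.

>>> servo_tool:
  deltas:
    - {"tx": 0,"ty": 0,"tz": -0.8,"yaw": -0.6,"jaw": 8.5}
    - {"tx": 0,"ty": 0,"tz": -1.6,"yaw": -0.6,"jaw": 8.5}
    - {"tx": 0,"ty": 0,"tz": -2.0,"yaw": 0,"jaw": 8.5}
    - {"tx": 0,"ty": 0,"tz": -2.0,"yaw": 0,"jaw": 8.5}
    - {"tx": 0,"ty": 0,"tz": -2.0,"yaw": 0,"jaw": 8.5}
    - {"tx": 0,"ty": 0,"tz": -1.6,"yaw": 0,"jaw": 8.5}
    - {"tx": 0,"ty": 0,"tz": -1.0,"yaw": 0,"jaw": 8.5}
    - {"tx": 0,"ty": 0,"tz": 0,"yaw": 0,"jaw": 8.5}
    - {"tx": 0,"ty": 0,"tz": 0,"yaw": 0,"jaw": 8.5}
    - {"tx": 0,"ty": 0,"tz": 0,"yaw": 0,"jaw": 8.5}

```text
time_s: 2.02
eef_pos: [0.4507, 0.3349, 0.1396]
ee_rot: [2.386, 2.044, 0.003]
contact_force: [-0.4, -0.1, -0.1]
gripper_width: 0.0849
```

```bash
python3 m.py wrist3
```

```text
2.0167 [0.45068118 0.33491173 0.13959918] [[0.154, 0.988, 0.002], [0.988, -0.154, 0.001], [0.001, 0.001, -1.0]] [-0.38287093 -0.13483118 -0.13109029] 0.010930741471452088
ear 10359 ((448.8045349121094, 338.2727355957031), (179.36253356933594, 49.48948287963867), 81.30792999267578) 0.06020048707053907
bar 2246 ((448.8599548339844, 338.80877685546875), (63.49435806274414, 11.977322578430176), 80.9195556640625) 0.11573062361570817
```

View pics/wrist3.png

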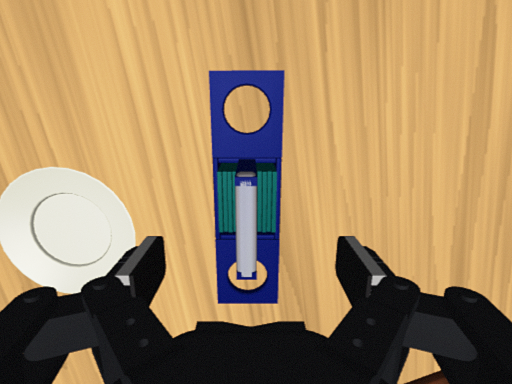

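The caddy hasn't moved. I'll correct by (-2, +4) mm, go down 3.2 cm and close.

>>> servo_tool:
  deltas:
    - {"tx": -0.1,"ty": 0.2,"tz": -0.5,"yaw": 0,"jaw": 8.5}
    - {"tx": -0.1,"ty": 0.2,"tz": -1.0,"yaw": 0,"jaw": 8.5}
    - {"tx": 0,"ty": 0,"tz": -1.0,"yaw": 0,"jaw": 8.5}
    - {"tx": 0,"ty": 0,"tz": -0.7,"yaw": 0,"jaw": 8.5}
    - {"tx": 0,"ty": 0,"tz": 0,"yaw": 0,"jaw": 6}
    - {"tx": 0,"ty": 0,"tz": 0,"yaw": 0,"jaw": 4.5}
    - {"tx": 0,"ty": 0,"tz": 0,"yaw": 0,"jaw": 3}
    - {"tx": 0,"ty": 0,"tz": 0,"yaw": 0,"jaw": 2}
    - {"tx": 0,"ty": 0,"tz": 0,"yaw": 0,"jaw": 0.5}
    - {"tx": 0,"ty": 0,"tz": 0,"yaw": 0,"jaw": 0.5}

```text
time_s: 2.9
eef_pos: [0.4483, 0.3391, 0.1068]
ee_rot: [2.385, 2.044, 0.001]
contact_force: [0.9, 0.2, 2.5]
gripper_width: 0.0114
```

>>> servo_tool:
  deltas:
    - {"tx": 0,"ty": 0,"tz": 0,"yaw": 0,"jaw": 0.5}
    - {"tx": 0,"ty": 0,"tz": 0,"yaw": 0,"jaw": 0.5}
    - {"tx": 0,"ty": 0,"tz": 0,"yaw": 0,"jaw": 0.5}
    - {"tx": 0,"ty": 0,"tz": 0,"yaw": 0,"jaw": 0.5}
    - {"tx": 0,"ty": 0,"tz": 0,"yaw": 0,"jaw": 0.5}
    - {"tx": 0,"ty": 0,"tz": 0,"yaw": 0,"jaw": 0.5}
    - {"tx": 0,"ty": 0,"tz": 0,"yaw": 0,"jaw": 0.5}
    - {"tx": 0,"ty": 0,"tz": 0,"yaw": 0,"jaw": 0.5}
    - {"tx": 0,"ty": 0,"tz": 0,"yaw": 0,"jaw": 0.5}
    - {"tx": 0,"ty": 0,"tz": 0,"yaw": 0,"jaw": 0.5}

```text
time_s: 3.73
eef_pos: [0.4484, 0.3392, 0.1069]
ee_rot: [2.385, 2.044, 0.002]
contact_force: [2.4, 0.3, 6.0]
gripper_width: 0.0109
```

Gripped on the 12 mm bar. Lifting.

>>> servo_tool:
  deltas:
    - {"tx": 0,"ty": 0,"tz": 0.5,"yaw": 0,"jaw": 0.5}
    - {"tx": 0,"ty": 0,"tz": 1.0,"yaw": 0,"jaw": 0.5}
    - {"tx": 0,"ty": 0,"tz": 2.0,"yaw": 0,"jaw": 0.5}
    - {"tx": 0,"ty": 0,"tz": 2.5,"yaw": 0,"jaw": 0.5}
    - {"tx": 0,"ty": 0,"tz": 3.0,"yaw": 0,"jaw": 0.5}
    - {"tx": 0,"ty": 0,"tz": 3.0,"yaw": 0,"jaw": 0.5}
    - {"tx": 0,"ty": 0,"tz": 3.0,"yaw": 0,"jaw": 0.5}
    - {"tx": 0,"ty": 0,"tz": 2.5,"yaw": 0,"jaw": 0.5}
    - {"tx": 0,"ty": 0,"tz": 1.5,"yaw": 0,"jaw": 0.5}
    - {"tx": 0,"ty": 0,"tz": 0.5,"yaw": 0,"jaw": 0.5}

```text
time_s: 4.57
eef_pos: [0.448, 0.3392, 0.3046]
ee_rot: [2.385, 2.045, 0.005]
contact_force: [-0.8, 0.3, -2.7]
gripper_width: 0.0109
```

```bash
sed 's/(W\[:,2\]>.046)&(W\[:,2\]<.07)/(abs(W[:,2]-s["eef_pos"][2]+.049)<.015)/;s/<.12$/<.13/;s/(W\[:,2\]>.105)&(W\[:,2\]<.125)/(abs(W[:,2]-s["eef_pos"][2]-.007)<.01)/' m.py|sed "s/-.4485/-s['eef_pos'][0]/;s/-.338/-s['eef_pos'][1]/">m2.py; cat m2.py|tail -5;python3 m2.py wrist4
```

```text
p,d,ci=snap('wrist',sys.argv[1])
w=cloud(d,ci);W=w.reshape(-1,3);P=p.reshape(-1,3).astype(int);k=~np.isnan(W[:,0]);W=W[k];P=P[k]
near=np.hypot(W[:,0]-s['eef_pos'][0],W[:,1]-s['eef_pos'][1])<.13
k=near&(abs(W[:,2]-s["eef_pos"][2]+.049)<.015)&(P[:,2]>P[:,0]+30);q=W[k];print('ear',k.sum(),cv2.minAreaRect((q[:,:2]*1000).astype(np.float32)),np.median(q[:,2]))
k=near&(abs(W[:,2]-s["eef_pos"][2]-.007)<.01);q=W[k];print('bar',k.sum(),cv2.minAreaRect((q[:,:2]*1000).astype(np.float32)),np.median(q[:,2]))
4.5667 [0.44800407 0.33920182 0.30457707] [[0.153, 0.988, 0.003], [0.988, -0.153, 0.002], [0.002, 0.002, -1.0]] [-0.76274445  0.29036474 -2.69009148] 0.07202187309145902
ear 9323 ((448.4961242675781, 342.5858154296875), (171.2359619140625, 49.698524475097656), 81.01329803466797) 0.2580405899976601
bar 4378 ((445.9398193359375, 339.9124450683594), (62.136085510253906, 36.08068084716797), 61.54684066772461) 0.313432937686114
```

View pics/wrist4.png

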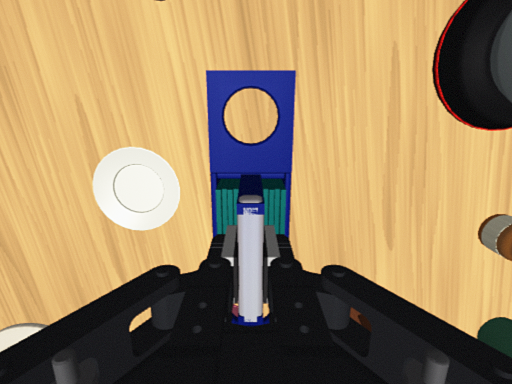

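Held level and aligned with the tool: the far ear spans pixels (207–296, 70–172). Carrying it to above the stand.

>>> servo_tool:
  deltas:
    - {"tx": 0.3,"ty": -0.6,"tz": 0,"yaw": 0.6,"jaw": 0.5}
    - {"tx": 0.6,"ty": -1.2,"tz": 0,"yaw": 1.4,"jaw": 0.5}
    - {"tx": 0.9,"ty": -1.9,"tz": 0,"yaw": 1.4,"jaw": 0.5}
    - {"tx": 1.0,"ty": -2.1,"tz": 0,"yaw": 1.4,"jaw": 0.5}
    - {"tx": 1.0,"ty": -2.1,"tz": 0,"yaw": 1.4,"jaw": 0.5}
    - {"tx": 1.0,"ty": -2.1,"tz": 0,"yaw": 1.4,"jaw": 0.5}
    - {"tx": 1.0,"ty": -2.1,"tz": 0,"yaw": 1.4,"jaw": 0.5}
    - {"tx": 1.0,"ty": -2.1,"tz": 0,"yaw": 1.4,"jaw": 0.5}
    - {"tx": 1.0,"ty": -2.1,"tz": 0,"yaw": 1.4,"jaw": 0.5}
    - {"tx": 1.0,"ty": -2.1,"tz": 0,"yaw": 1.4,"jaw": 0.5}

```text
time_s: 5.45
eef_pos: [0.5358, 0.1533, 0.2984]
ee_rot: [-2.131, -2.305, 0.006]
contact_force: [0.1, 0.5, -3.1]
gripper_width: 0.0106
```

>>> servo_tool:
  deltas:
    - {"tx": 1.0,"ty": -2.1,"tz": 0,"yaw": 1.4,"jaw": 0.5}
    - {"tx": 1.0,"ty": -2.1,"tz": 0,"yaw": 1.4,"jaw": 0.5}
    - {"tx": 1.0,"ty": -2.1,"tz": 0,"yaw": 1.4,"jaw": 0.5}
    - {"tx": 1.0,"ty": -2.1,"tz": 0,"yaw": 1.4,"jaw": 0.5}
    - {"tx": 1.0,"ty": -2.1,"tz": 0,"yaw": 1.4,"jaw": 0.5}
    - {"tx": 1.0,"ty": -2.1,"tz": 0,"yaw": 1.4,"jaw": 0.5}
    - {"tx": 1.0,"ty": -2.1,"tz": 0,"yaw": 1.4,"jaw": 0.5}
    - {"tx": 0.9,"ty": -1.9,"tz": 0,"yaw": 1.4,"jaw": 0.5}
    - {"tx": 0.4,"ty": -1.2,"tz": 0,"yaw": 0.9,"jaw": 0.5}
    - {"tx": 0.2,"ty": -0.5,"tz": 0,"yaw": 0.4,"jaw": 0.5}

```text
time_s: 6.28
eef_pos: [0.6208, -0.0305, 0.2977]
ee_rot: [-1.87, -2.519, 0.006]
contact_force: [-0.8, -0.2, -3.2]
gripper_width: 0.0109
```

>>> servo_tool:
  deltas:
    - {"tx": 0,"ty": 0,"tz": -0.5,"yaw": 0,"jaw": 0.5}
    - {"tx": 0,"ty": 0,"tz": -1.0,"yaw": 0,"jaw": 0.5}
    - {"tx": 0,"ty": 0,"tz": -1.0,"yaw": 0,"jaw": 0.5}
    - {"tx": 0,"ty": 0,"tz": -0.5,"yaw": 0,"jaw": 0.5}
    - {"tx": 0,"ty": 0,"tz": 0,"yaw": 0,"jaw": 0.5}
    - {"tx": 0,"ty": 0,"tz": 0,"yaw": 0,"jaw": 0.5}
    - {"tx": 0,"ty": 0,"tz": 0,"yaw": 0,"jaw": 0.5}
    - {"tx": 0,"ty": 0,"tz": 0,"yaw": 0,"jaw": 0.5}
    - {"tx": 0,"ty": 0,"tz": 0,"yaw": 0,"jaw": 0.5}
    - {"tx": 0,"ty": 0,"tz": 0,"yaw": 0,"jaw": 0.5}

```text
time_s: 7.12
eef_pos: [0.6211, -0.028, 0.2719]
ee_rot: [1.87, 2.523, 0.001]
contact_force: [0.4, 0.6, -3.5]
gripper_width: 0.0108
```

```bash
python3 m2.py wrist5; python3 - <<'E'
from h import *
a=[snap(n,n+'5')[0] for n in('scene','side')]
w=cv2.imread('pics/wrist5.png')
cv2.imwrite('pics/b.png',np.vstack([np.hstack([cv2.resize(x[100:300,130:397,::-1],(400,300)) for x in a]),cv2.resize(np.hstack([w,w*0]),(800,300))]))
E
```

```text
7.1167 [ 0.62114401 -0.02797314  0.27185816] [[-0.291, 0.957, 0.001], [0.957, 0.291, -0.0], [-0.0, 0.001, -1.0]] [ 0.41567411  0.57355897 -3.51913049] 0.0030177440474261925
ear 9408 ((620.2606811523438, -24.876792907714844), (49.670379638671875, 171.34934997558594), 16.79671287536621) 0.2251522466957145
bar 4369 ((623.2649536132812, -26.790042877197266), (35.923221588134766, 62.098976135253906), 36.6856803894043) 0.2807006990294554
```

View pics/b.png

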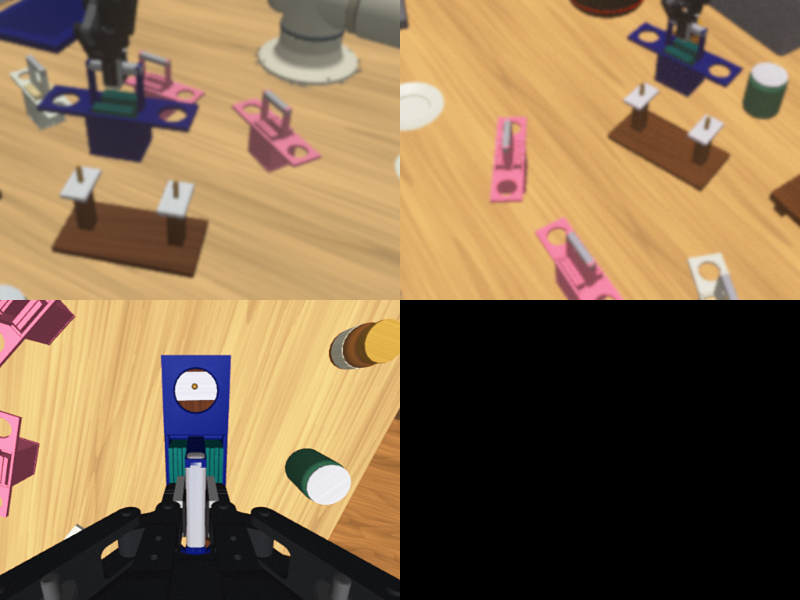

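The caddy is above the stand and the far pin shows inside the far hole at ~(195,386) in the composite. I'll correct y by +2 mm and yaw by +0.6°, then lower until the ears are just above the pin tips.

>>> servo_tool:
  deltas:
    - {"tx": 0,"ty": 0.2,"tz": -0.5,"yaw": 0.6,"jaw": 0.5}
    - {"tx": 0,"ty": 0,"tz": -1.0,"yaw": 0,"jaw": 0.5}
    - {"tx": 0,"ty": 0,"tz": -1.5,"yaw": 0,"jaw": 0.5}
    - {"tx": 0,"ty": 0,"tz": -1.5,"yaw": 0,"jaw": 0.5}
    - {"tx": 0,"ty": 0,"tz": -1.5,"yaw": 0,"jaw": 0.5}
    - {"tx": 0,"ty": 0,"tz": -1.2,"yaw": 0,"jaw": 0.5}
    - {"tx": 0,"ty": 0,"tz": -0.7,"yaw": 0,"jaw": 0.5}
    - {"tx": 0,"ty": 0,"tz": -0.3,"yaw": 0,"jaw": 0.5}
    - {"tx": 0,"ty": 0,"tz": 0,"yaw": 0,"jaw": 0.5}
    - {"tx": 0,"ty": 0,"tz": 0,"yaw": 0,"jaw": 0.5}

```text
time_s: 8.1
eef_pos: [0.6212, -0.026, 0.19]
ee_rot: [1.857, 2.533, 0.001]
contact_force: [-0.4, -0.5, -3.9]
gripper_width: 0.0108
```

```bash
python3 m2.py wrist6; python3 - <<'E'
from h import *
a=[snap(n,n+'6')[0] for n in('scene','side')]
w=cv2.imread('pics/wrist6.png')
cv2.imwrite('pics/b6.png',np.vstack([np.hstack([cv2.resize(a[0][150:300,130:330,::-1],(400,300)),cv2.resize(a[1][100:250,230:430,::-1],(400,300))]),np.hstack([cv2.resize(w,(400,300)),cv2.resize(w[20:170,150:350],(400,300))])]))
E
```

```text
8.1 [ 0.62124426 -0.02602457  0.1899601 ] [[-0.301, 0.954, 0.001], [0.954, 0.301, -0.0], [-0.0, 0.001, -1.0]] [-0.36321657 -0.47953913 -3.9013087 ] 0.017381435821900482
ear 9504 ((620.6795654296875, -22.952239990234375), (50.032325744628906, 171.72259521484375), 17.547161102294922) 0.14323699151117425
bar 4369 ((619.0621337890625, -26.270183563232422), (62.083518981933594, 36.05769348144531), 88.10055541992188) 0.19880236108336674
```

View pics/b6.png

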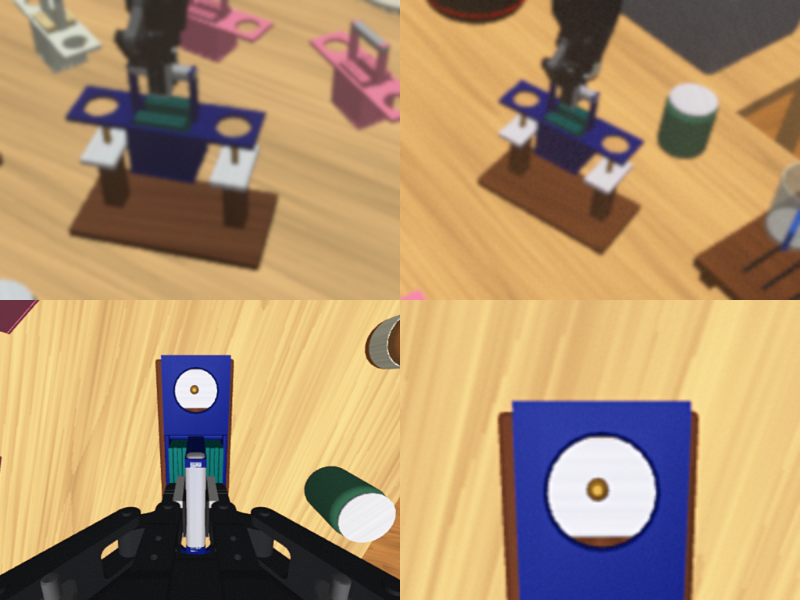

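The pin is centred in the far hole, and both posts line up with the ears in the scene and side views. Lowering slowly.

>>> servo_tool:
  deltas:
    - {"tx": 0,"ty": 0,"tz": -0.4,"yaw": 0,"jaw": 0.5}
    - {"tx": 0,"ty": 0,"tz": -0.6,"yaw": 0,"jaw": 0.5}
    - {"tx": 0,"ty": 0,"tz": -0.6,"yaw": 0,"jaw": 0.5}
    - {"tx": 0,"ty": 0,"tz": -0.6,"yaw": 0,"jaw": 0.5}
    - {"tx": 0,"ty": 0,"tz": -0.6,"yaw": 0,"jaw": 0.5}
    - {"tx": 0,"ty": 0,"tz": -0.5,"yaw": 0,"jaw": 0.5}
    - {"tx": 0,"ty": 0,"tz": -0.3,"yaw": 0,"jaw": 0.5}
    - {"tx": 0,"ty": 0,"tz": -0.2,"yaw": 0,"jaw": 0.5}
    - {"tx": 0,"ty": 0,"tz": 0,"yaw": 0,"jaw": 0.5}
    - {"tx": 0,"ty": 0,"tz": 0,"yaw": 0,"jaw": 0.5}

```text
time_s: 9.08
eef_pos: [0.6211, -0.026, 0.1514]
ee_rot: [1.858, 2.533, 0.0]
contact_force: [0.6, 0.3, -2.2]
gripper_width: 0.011
```

>>> servo_tool:
  deltas:
    - {"tx": 0,"ty": 0,"tz": -0.1,"yaw": 0,"jaw": 0.5}
    - {"tx": 0,"ty": 0,"tz": 0,"yaw": 0,"jaw": 0.5}
    - {"tx": 0,"ty": 0,"tz": -0.1,"yaw": 0,"jaw": 0.5}
    - {"tx": 0,"ty": 0,"tz": 0,"yaw": 0,"jaw": 0.5}
    - {"tx": 0,"ty": 0,"tz": -0.1,"yaw": 0,"jaw": 0.5}
    - {"tx": 0,"ty": 0,"tz": 0,"yaw": 0,"jaw": 0.5}
    - {"tx": 0,"ty": 0,"tz": 0,"yaw": 0,"jaw": 0.5}
    - {"tx": 0,"ty": 0,"tz": 0,"yaw": 0,"jaw": 0.5}
    - {"tx": 0,"ty": 0,"tz": 0,"yaw": 0,"jaw": 0.5}
    - {"tx": 0,"ty": 0,"tz": 0,"yaw": 0,"jaw": 0.5}

```text
time_s: 9.92
eef_pos: [0.621, -0.026, 0.1483]
ee_rot: [1.858, 2.533, 0.0]
contact_force: [0.4, 0.6, -2.5]
gripper_width: 0.011
```

```bash
python3 m2.py wrist7; python3 - <<'E'
from h import *
a=[snap(n,n+'7')[0] for n in('scene','side')]
w=cv2.imread('pics/wrist7.png')
cv2.imwrite('pics/b7.png',np.vstack([np.hstack([cv2.resize(a[0][150:300,130:330,::-1],(400,300)),cv2.resize(a[1][100:250,230:430,::-1],(400,300))]),np.hstack([cv2.resize(w,(400,300)),cv2.resize(w[20:170,150:350],(400,300))])]))
E
```

```text
9.9167 [ 0.62104054 -0.02599607  0.14832627] [[-0.301, 0.954, 0.0], [0.954, 0.301, 0.0], [-0.0, 0.0, -1.0]] [ 0.41757111  0.58684516 -2.50293639] 0.0013129523543178524
ear 9576 ((620.206298828125, -22.476104736328125), (52.358280181884766, 170.60440063476562), 17.57059669494629) 0.10162076034688589
bar 4378 ((623.1646728515625, -24.966663360595703), (36.10663986206055, 62.23461151123047), 36.97325897216797) 0.15717084716401486
```

View pics/b7.png

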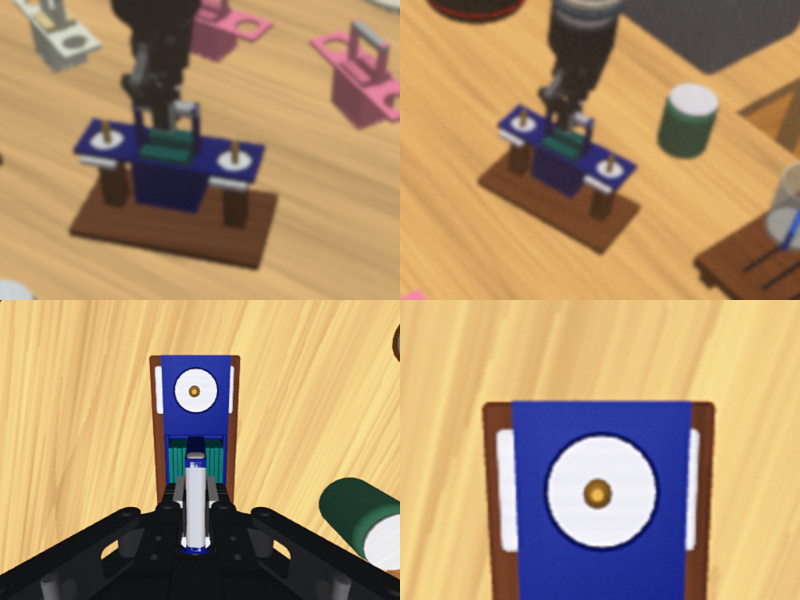

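Both pins are through the holes, and the ear top is at 0.1016 m against 0.101 m when seated. I'll keep lowering until it makes contact.

>>> servo_tool:
  deltas:
    - {"tx": 0,"ty": 0,"tz": -0.05,"yaw": 0,"jaw": 0.5}
    - {"tx": 0,"ty": 0,"tz": 0,"yaw": 0,"jaw": 0.5}
    - {"tx": 0,"ty": 0,"tz": -0.05,"yaw": 0,"jaw": 0.5}
    - {"tx": 0,"ty": 0,"tz": 0,"yaw": 0,"jaw": 0.5}
    - {"tx": 0,"ty": 0,"tz": -0.05,"yaw": 0,"jaw": 0.5}
    - {"tx": 0,"ty": 0,"tz": 0,"yaw": 0,"jaw": 0.5}
    - {"tx": 0,"ty": 0,"tz": 0,"yaw": 0,"jaw": 0.5}
    - {"tx": 0,"ty": 0,"tz": 0,"yaw": 0,"jaw": 0.5}
    - {"tx": 0,"ty": 0,"tz": 0,"yaw": 0,"jaw": 0.5}
    - {"tx": 0,"ty": 0,"tz": 0,"yaw": 0,"jaw": 0.5}

```text
time_s: 10.9
eef_pos: [0.6213, -0.026, 0.1478]
ee_rot: [1.857, 2.533, 0.001]
contact_force: [-1.6, 0.3, 5.6]
gripper_width: 0.0107
```

The force went from -2.5 to +5.6 N, so it is resting on the seats. Releasing gently.

>>> servo_tool:
  deltas:
    - {"tx": 0,"ty": 0,"tz": 0,"yaw": 0,"jaw": 1.2}
    - {"tx": 0,"ty": 0,"tz": 0,"yaw": 0,"jaw": 1.4}
    - {"tx": 0,"ty": 0,"tz": 0,"yaw": 0,"jaw": 1.8}
    - {"tx": 0,"ty": 0,"tz": 0,"yaw": 0,"jaw": 2.4}
    - {"tx": 0,"ty": 0,"tz": 0,"yaw": 0,"jaw": 3.2}
    - {"tx": 0,"ty": 0,"tz": 0,"yaw": 0,"jaw": 4.2}
    - {"tx": 0,"ty": 0,"tz": 0,"yaw": 0,"jaw": 5.2}
    - {"tx": 0,"ty": 0,"tz": 0,"yaw": 0,"jaw": 6}
    - {"tx": 0,"ty": 0,"tz": 0,"yaw": 0,"jaw": 6}
    - {"tx": 0,"ty": 0,"tz": 0,"yaw": 0,"jaw": 6}

```text
time_s: 11.73
eef_pos: [0.621, -0.026, 0.1468]
ee_rot: [1.858, 2.533, 0.0]
contact_force: [0.2, -0.8, 0.4]
gripper_width: 0.0599
```

>>> servo_tool:
  deltas:
    - {"tx": 0,"ty": 0,"tz": 0.4,"yaw": 0,"jaw": 6}
    - {"tx": 0,"ty": 0,"tz": 0.8,"yaw": 0,"jaw": 6}
    - {"tx": 0,"ty": 0,"tz": 1.5,"yaw": 0,"jaw": 6}
    - {"tx": 0,"ty": 0,"tz": 2.0,"yaw": 0,"jaw": 6}
    - {"tx": 0,"ty": 0,"tz": 2.0,"yaw": 0,"jaw": 6}
    - {"tx": 0,"ty": 0,"tz": 2.0,"yaw": 0,"jaw": 6}
    - {"tx": 0,"ty": 0,"tz": 1.5,"yaw": 0,"jaw": 6}
    - {"tx": 0,"ty": 0,"tz": 0.8,"yaw": 0,"jaw": 6}
    - {"tx": 0,"ty": 0,"tz": 0,"yaw": 0,"jaw": 6}
    - {"tx": 0,"ty": 0,"tz": 0,"yaw": 0,"jaw": 6}

```text
time_s: 12.57
eef_pos: [0.6211, -0.026, 0.257]
ee_rot: [1.857, 2.533, 0.001]
contact_force: [0.6, 0.5, -0.8]
gripper_width: 0.06
```

```bash
python3 - <<'E'
from h import *
s=robot.state();print(s['time_s'],s['eef_pos'],s['contact_force'],s['gripper_width'])
_,d,ci=snap('wrist','wrist8');p=_
W=cloud(d,ci).reshape(-1,3);P=p.reshape(-1,3).astype(int);k=~np.isnan(W[:,0]);W=W[k];P=P[k]
k=(np.hypot(W[:,0]-.621,W[:,1]+.026)<.12)&(abs(W[:,2]-.1)<.012)&(P[:,2]>P[:,0]+40)&(P[:,2]>P[:,1]+40);q=W[k]
print('ear',k.sum(),cv2.minAreaRect((q[:,:2]*1000).astype(np.float32)),np.linalg.lstsq(np.c_[q[:,:2]-[.621,-.026],np.ones(len(q))],q[:,2],rcond=None)[0].round(4))
a=[snap(n,n+'8')[0] for n in('scene','side')]
w=cv2.imread('pics/wrist8.png')
cv2.imwrite('pics/b8.png',np.vstack([np.hstack([cv2.resize(a[0][150:300,130:330,::-1],(400,300)),cv2.resize(a[1][100:250,230:430,::-1],(400,300))]),np.hstack([cv2.resize(w,(400,300)),cv2.resize(a[0][:,:,::-1],(400,300))])]))
E
```

```text
12.5667 [ 0.62114009 -0.02602212  0.25700929] [ 0.62186872  0.53006257 -0.84433879] 0.06002053352357387
ear 4477 ((621.3290405273438, -26.337890625), (50.43690490722656, 178.93771362304688), 17.629159927368164) [0.0045 0.0027 0.101 ]
```

View pics/b8.png

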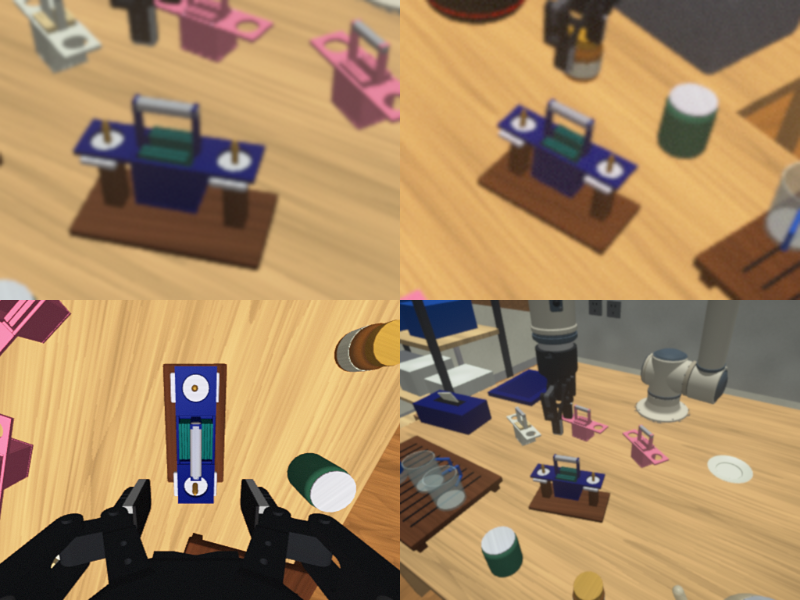

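The caddy hangs level: the ear top is at 0.101 m with under 0.5% tilt, and both pins are up through the holes. The gripper is clear and the other things haven't moved, so I'm handing in.

```bash
python3 -c "
from station import job
print(job.job_done())"
```

```text
the job is handed in; nothing more can be done
None
```

The navy tea caddy now hangs on the wooden stand, with both brass pins up through its ear holes. I gripped it by the steel bar, carried it over, lowered it slowly until the seats took its weight (about 8 N change), and let go. I handed the job in at about 12.7 s.

- **Seating:** the ear tops measured 0.101 m, which is the fully seated height, and they are level to within 0.5%. The caddy's centre and angle are within about 1 mm and 0.3° of the stand's.
- **Pins:** the wrist, scene and side views all show both pins through the holes.
- **Surroundings:** the gripper was well clear and touching nothing. In the pictures, the white sugar caddy and the pink look-alikes are where they started.
- **Failed or disagreeing:** my first move call was refused for missing keys, and nothing moved. The side camera's positions differed from the other cameras by 3–5 mm, so I relied on the wrist camera for the final alignment.

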